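# Load a rocking platform in balance

## Task

Load the rocking platform: stand the wide white-capped bottle on one half of its swinging tray and the small white-capped bottle on the other half, either way round, setting them down gently and upright. The bottles are filled differently, so find out how heavy they are (or how the tray leans) and place or shift them until the tray rests level by itself. Leave everything else on the table where it is.

Things in the scene. Friction and masses are not known exactly. Their poses are not given: they have to be found in the camera images.
- rocker: Fixed grey base of the rocking platform, 170 x 200 mm; origin: centre of its underside on the table. y axis along the tray's length, x axis along the pivot axis (at yaw 0 away from the robot). Two bearing cheeks (9 mm thick, 40 mm wide, at x = -62 and +62 mm, tops 132 mm above the table) carry the pivot, 112 mm above the table.
- tray_mid (a point): Middle of the aluminium tray, on its pivot axis; x along the pivot, y along the tray, z up; tilts with it. Tray 108 mm (x) by 310 mm (y), rim 4 mm thick and 12 mm above the floor; floor 42 mm below this point, 70 mm above the table. A solid block 100 mm in x fills y = -32 to +32 mm, floor to 10 mm above this point: each half is free from 32 to 151 mm from the pivot.
- floor_left (a point): Point on the tray floor in the middle of its +y half, 92 mm from the pivot; tilts with the tray.
- floor_right (a point): Point on the tray floor in the middle of its -y half, 92 mm from the pivot; tilts with the tray.
- tray (a joint): Tilt of the tray in rad, 0 = level, positive = +y half up; stops at -0.14 and +0.14. Weak centring spring: about 0.5 N m per rad (0.05 N m of imbalance lean it 0.1 rad); one bottle alone leans it onto its stop. Damped, settles in about 1 s. A thin pointer at the front end of the axle hangs at the middle of three ticks when level.
- big_mid (a point): Centre (half-way up) of the wide bottle: round, clear with a white ribbed screw cap, body 52 mm in diameter and 90 mm high, 106 mm high in all with the cap (33 mm in diameter); z points up. Grasp the body, best 10 to 15 mm above this point. Its mass is not known: 0.23 to 0.39 kg.
- small_mid (a point): Centre (half-way up) of the small bottle: round, clear with a white ribbed screw cap, body 38 mm in diameter and 66 mm high, 82 mm high in all with the cap (26 mm in diameter); z points up. Grasp the body at this height. Its mass is not known: 0.23 to 0.39 kg, and it may be the heavier one.
- dropper: Bystander: brown dropper bottle with black bulb, 33 mm in diameter, 102 mm high; origin at the centre of its underside.
- blue_cup: Bystander: sample cup with blue lid, 60 mm in diameter, 56 mm high; origin at the centre of its underside.
- jar: Bystander: small faceted glass jar, 56 mm in diameter, 52 mm high; origin at the centre of its underside.

How it is judged:
At the end, for the whole second after the job is handed in: Both bottles stand upright (within 0.12 rad) on the tray floor, one on each half; the tray is level within 0.035 rad (2 degrees) and at rest (value of joint tray between -0.035 and 0.035 rad and velocity of joint tray between -0.05 and 0.05 rad/s and x of big_mid in the frame of tray_mid between -0.05 and 0.05 m and x of small_mid in the frame of tray_mid between -0.05 and 0.05 m and z of big_mid in the frame of tray_mid between 0.004 and 0.018 m and z of small_mid in the frame of tray_mid between -0.008 and 0.006 m and ((y of big_mid in the frame of tray_mid between 0.05 and 0.15 m and y of small_mid in the frame of tray_mid between -0.15 and -0.045 m) or (y of big_mid in the frame of tray_mid between -0.15 and -0.05 m and y of small_mid in the frame of tray_mid between 0.045 and 0.15 m)) and angle between each of big_mid, small_mid's own z axis and vertical below 0.12 rad); the robot touches nothing.
It fails at once if a bottle is knocked over (angle between any of big_mid, small_mid's own z axis and vertical above 0.6 rad).
It fails at once if a bottle is slammed or dropped on the rocking platform (over 40 N) (contact force between any of big_bottle, small_bottle and rocker above 40 N).
It fails at once if a bystander is moved by more than 20 mm (distance of any of dropper, blue_cup, jar from where it was at the start of the episode above 0.02 m).
It also fails if it takes over 72 s, if anything falls off the work surface, if the arm or the gripper's body presses on something with over 40 N, if the wrist force passes 120 N, or if a joint passes its speed limit or range.

## Robot

A 6-joint arm with a two-finger parallel gripper is mounted at the origin on the work surface; the furniture and walls round the work are solid. World frame = base frame: x ahead of the robot, y to its left, z up, the work surface at z = 0. Lengths are in m, angles in rad, forces in N, time in s.
With the tool pointing down it reaches from about 0.25 to 0.775 m from the base axis. Payload 4 kg.
Tool frame: the origin (TCP) lies on the centre line of the jaws, within the pads' length; the fingertips stand 8 mm ahead of it and the grasp point (between the pads) lies 11 mm behind it; z points along the fingers, y is the direction in which the jaws open and shut (so a half turn about z gives the same grasp; the last joint's range is limited). The gripper opens to 94 mm and grips with 3 to 60 N. Pads are 16 mm wide; open, the fingers measure 119 mm over their backs; the gripper's body (75 mm by 177 mm) begins 78 mm behind the grasp point.
Start: joints at [1.226, 0.087, 1.371, -0, 1.684, -0.103], TCP at [0.132, 0.534, 0.187] pointing down, gripper open.
Joint ranges: [-3.1, 3.1], [-0.76, 2.03], [0.27, 2.55], [-1.08, 4.22], [0.17, 2.65], [-2.57, 2.57]. Speed limits (rad/s): [2.79, 2.79, 3.14, 3.14, 3.14, 3.14].

## Interface

Orientations are given as [roll, pitch, yaw] about the fixed x, y, z axes, in that order (R = Rz(yaw) Ry(pitch) Rx(roll)).
In Python, from bench import * gives the robot as it stands.
- The arm moves only by the tool step_arm, never from a script. Its argument "steps" is a list of rows, each an object of numbers: "jaw": the opening, from 0 (shut) to 1 (fully open); "tx", "ty", "tz": the shift along the tool's x, y, z in m; "ax", "ay", "az": the turn, a rotation vector about the tool's x, y, z in rad. In form: [{"jaw": .., "tx": .., "ty": .., "tz": .., "ax": .., "ay": .., "az": ..}, ...]. A call has 1 to 8 rows; each row is the pose to reach, as a shift and turn from the pose measured when the call began, along the tool's axes at that moment; what a row does not reach only later rows make up. A row lasts 1/10 s, in which the tool goes at most 50 mm and 8.59 degrees, less where a joint would pass 70% of its speed; a pose out of reach is approached as far as the arm can. A call with a gripper value outside its range is refused whole. The fingers move at their own pace and stop on an object; the grip force is fixed at half the most. Time passes only in rows, so rows that repeat a pose let the fingers close. It gives the time, the measured TCP pose, the force and the opening at its end, in the units of the state.
- get_obs(): the state, without advancing time (a new reading comes with each control period).
- snapshot(name): name is "scene" or "top" or "wrist"; returns (picture, depth): 384x512x3 uint8, red, green, blue; 384x512 float32, m along the optical axis (not along the pixel's ray), 0 where there is no reading.
- camera_model(name): a dict with "intrinsics" (3x3 intrinsics, pixels), "k1" (the pictures are not rectified: a ray, as slopes to the right and down, at radius r is drawn at 1 + k1 r^2 times it, then the intrinsics apply), "origin" and "orientation" of the camera in the world. Camera axes: x right, y down, z forward; pixel columns grow to the right and rows downward; lengths in m; the calibration is good to about 2 mm. A picture is of the moment at which its call begins: read the wrist's pose just before it. camera_model takes no time and is no camera call; for the wrist camera it gives the pose at the moment of the call.
- close_job(): hands the job in, once; it reports no verdict.
Trained networks look in the newest picture that a camera, given by its name, has taken for a name from the list of things; names that differ only in an ending like _2 or _b are one class to them, and where a whole thing is asked for, a point or a joint stands for the part that bears it (a point fixed in the world has none). Each returns a list of dicts, best first, with "confidence" (0 to 1); they miss things now and then, are a little off and sometimes report something else, mostly with a low value. They report only what shows in the picture. A call takes as long as a camera call.
- silhouettes(camera, query): "pixels" (384x512 bool, what is visible of it) and "rect" ([left, top, right, bottom] in pixels, round what is visible of it).
The state is a dict: "time": time; "joint_positions": joint angles; "qvel": joint speeds; "joint_torque": joint torques, N m; "tool_pos": TCP position; "ee_rot": TCP orientation; "wrist_force": force on the tool from outside, world axes, zero at the start; "wrist_torque": the same for the moment, N m; "width": finger opening in m.
Only numpy, scipy, OpenCV 4.12 (cv2) and the standard library are available. Lean on these libraries where they do the work, as an engineer would, in place of code of your own. Each camera call takes 0.05 s, during which the arm holds its last target. There are 200 camera calls.

## Working session

There is one attempt and no reset: what is moved stays moved. The work goes in short steps, Python scripts to look and compute and a tool call to move; the robot and the scene stay as the last step left them, time stands still between calls to the robot, and variables do not carry over. Pictures are saved under pics/ and viewed, about 8 in all and at most 12, crops included, and the job is handed in when it is done.

Besides the shell and the picture viewer there is one more tool, called after "Emit:" by a JSON object that holds its "fn" and its "kwargs". step_arm: Moves the arm, as the interface text tells. Its arguments: {"type":"object","properties":{"steps":{"type":"array"}},"required":["steps"]}

```bash
mkdir -p pics; ls
cat > h.py <<'E'
from bench import *
import numpy as np, cv2
from scipy.spatial.transform import Rotation as R
def cam(n):
    m=camera_model(n); o=np.array(m["orientation"],float)
    Rm=o if o.shape==(3,3) else R.from_euler('xyz',o).as_matrix()
    return np.array(m["intrinsics"]),m["k1"],np.array(m["origin"]),Rm
def cloud(n,depth,mask,c=None):
    K,k1,o,Rm=c or cam(n)
    v,u=np.nonzero(mask&(depth>0)); d=depth[v,u]
    p=cv2.undistortPoints(np.stack([u,v],1).astype(float)[:,None],K,np.array([k1,0,0,0.]))[:,0]
    return (np.c_[p,np.ones(len(p))]*d[:,None])@Rm.T+o
def save(n,pic): cv2.imwrite(f"pics/{n}.png",cv2.cvtColor(pic,cv2.COLOR_RGB2BGR))
E
python3 - <<'E'
from h import *
print(get_obs()); print(camera_model("scene"))
ps=[]
for n in ("scene","top"):
    p,d=snapshot(n); ps.append(p)
    for q in ("rocker","tray","big_mid","small_mid","dropper","blue_cup","jar"):
        for s in silhouettes(n,q)[:2]:
            m=np.array(s["pixels"]); c=cloud(n,d,m)
            if len(c): print(n,q,round(s["confidence"],2),np.round(s["rect"]),len(c),np.round(np.median(c,0),3),np.round(np.percentile(c,2,0),3),np.round(np.percentile(c,98,0),3))
save("a_scene",ps[0]); save("a_top",ps[1])
E
```

```text
pics
{'time': 0.0, 'joint_positions': array([ 1.22591221e+00,  8.79909082e-02,  1.37224293e+00, -3.96861578e-05,
        1.68359879e+00, -1.03088167e-01]), 'qvel': array([ 0.0017436 ,  0.00012064,  0.00046565,  0.00170395, -0.00094763,
        0.00118424]), 'joint_torque': array([-9.57486409e-04, -3.40181100e+01, -3.02425754e+01,  7.15549034e-02,
        3.29482695e-02, -1.50659866e-04]), 'tool_pos': array([0.1315077 , 0.53343937, 0.18549035]), 'ee_rot': array([-3.13936051e+00, -1.91271200e-04,  2.89979206e+00]), 'wrist_force': array([-0.61532522,  0.08891725, -0.79254019]), 'wrist_torque': array([0.01936476, 0.00902988, 0.00900358]), 'width': 0.09391613237217397}
{'intrinsics': array([[402.64748889,   0.        , 255.54315572],
       [  0.        , 402.64748889, 188.41717036],
       [  0.        ,   0.        ,   1.        ]]), 'k1': -0.0649148566331787, 'origin': array([-0.04232262, -0.60549217,  0.84556934]), 'orientation': array([-2.29415251, -0.01407549, -0.62061532])}
scene rocker 0.81 [232. 165. 342. 246.] 4924 [ 0.497 -0.006  0.071] [ 0.434 -0.127  0.01 ] [0.586 0.172 0.124
[... 893 characters left out ...]
492 [0.432 0.363 0.069] [ 0.411  0.348 -0.003] [0.466 0.404 0.107]
top big_mid 0.63 [216. 128. 344. 191.] 5591 [0.518 0.022 0.071] [ 0.453 -0.129  0.065] [0.586 0.167 0.123]
top small_mid 0.64 [368. 215. 386. 234.] 209 [ 0.376 -0.23   0.054] [ 0.361 -0.247  0.021] [ 0.391 -0.22   0.083]
top dropper 0.68 [151. 237. 172. 250.] 179 [0.316 0.308 0.048] [0.3   0.298 0.006] [0.331 0.323 0.1  ]
top blue_cup 0.76 [179. 211. 200. 238.] 430 [0.362 0.235 0.055] [0.335 0.208 0.05 ] [0.388 0.26  0.059]
top blue_cup 0.72 [154. 236. 170. 249.] 155 [0.316 0.308 0.049] [0.303 0.298 0.02 ] [0.331 0.321 0.1  ]
top jar 0.61 [141. 128. 167. 151.] 427 [0.596 0.354 0.017] [ 0.565  0.322 -0.001] [0.619 0.377 0.052]
```

```bash
python3 - <<'E'
import cv2,numpy as np
a=cv2.imread("pics/a_scene.png")[100:330,130:400]; b=cv2.imread("pics/a_top.png")[100:260,110:410]
a=cv2.resize(a,None,fx=1.6,fy=1.6); b=cv2.resize(b,None,fx=2.2,fy=2.2)
W=a.shape[1]
cv2.imwrite("pics/b1.png",cv2.resize(cv2.imread("pics/a_scene.png")[100:330,130:400],None,fx=2.5,fy=2.5))
cv2.imwrite("pics/b2.png",cv2.resize(cv2.imread("pics/a_top.png")[100:260,110:410],None,fx=2.6,fy=2.6))
E
python3 - <<'E'
from h import *
# cap fits: points near the cap-top height
for n in ("scene","top"):
    p,d=snapshot(n); c=cloud(n,d,np.ones(d.shape,bool))
    for nm,x,y,z in (("big",.432,.37,.106),("small",.376,-.235,.082)):
        s=c[(abs(c[:,2]-z)<.004)&(np.hypot(c[:,0]-x,c[:,1]-y)<.045)]
        print(n,nm,len(s),s.min(0),s.max(0),(s.min(0)+s.max(0))/2)
    # cheek tops & block top
    s=c[(abs(c[:,2]-.1225)<.005)&(abs(c[:,0]-.52)<.06)&(abs(c[:,1]-.02)<.1)]; print("block",len(s),cv2.minAreaRect(s[:,:2].astype(np.float32)))
    s=c[(abs(c[:,2]-.132)<.004)&(abs(c[:,0]-.52)<.09)&(abs(c[:,1]-.02)<.1)]; print("cheek",len(s),cv2.minAreaRect(s[:,:2].astype(np.float32)) if len(s)>3 else 0)
    s=c[(abs(c[:,2]-.075)<.02)&(abs(c[:,0]-.52)<.09)&(abs(c[:,1]-.02)<.2)]; print("tray",len(s),cv2.minAreaRect(s[:,:2].astype(np.float32)))
E
```

```text
scene big 51 [0.42091606 0.359397   0.1029199 ] [0.45341649 0.39295837 0.10938823] [0.43716628 0.37617768 0.10615407]
scene small 76 [ 0.36472237 -0.24769856  0.07850699] [ 0.38947112 -0.22570252  0.08575013] [ 0.37709675 -0.23670054  0.08212856]
block 554 ((0.5201073884963989, 0.0213191919028759), (0.1249113529920578, 0.06337972730398178), 6.303802490234375)
cheek 42 ((0.5198884606361389, 0.02087830752134323), (0.13275425136089325, 0.021359389647841454), 8.433518409729004)
tray 2716 ((0.5180799961090088, -0.0028353333473205566), (0.14302687346935272, 0.3655981719493866), 4.5725789070129395)
top big 119 [0.42177274 0.35896278 0.10223662] [0.45143387 0.38686107 0.10865626] [0.43660331 0.37291192 0.10544644]
top small 76 [ 0.36709985 -0.24894906  0.07800492] [ 0.38952284 -0.22751278  0.08536042] [ 0.37831134 -0.23823092  0.08168267]
block 1015 ((0.5199563503265381, 0.018770858645439148), (0.12567593157291412, 0.062039583921432495), 7.4414262771606445)
cheek 53 ((0.5196951031684875, 0.01980976015329361), (0.1335371732711792, 0.022010082378983498), 7.415541172027588)
tray 4393 ((0.5195690393447876, -0.00756564736366272), (0.14029857516288757, 0.3621988296508789), 9.228278160095215)
```

View pics/b1.png

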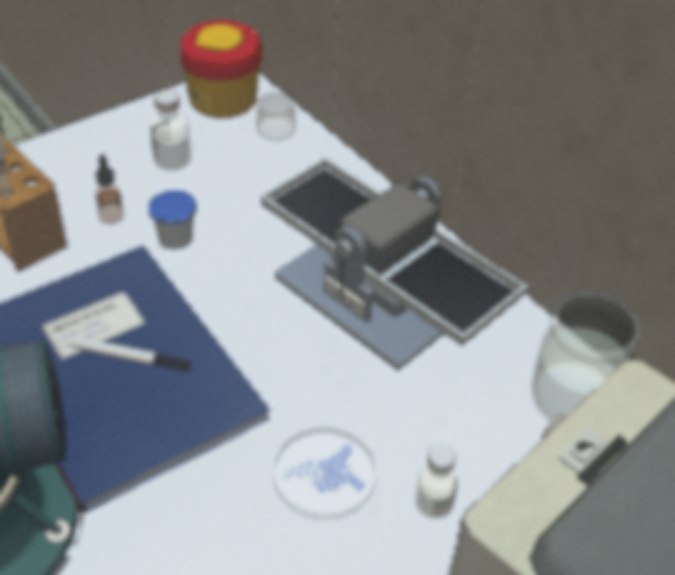

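View pics/b2.png

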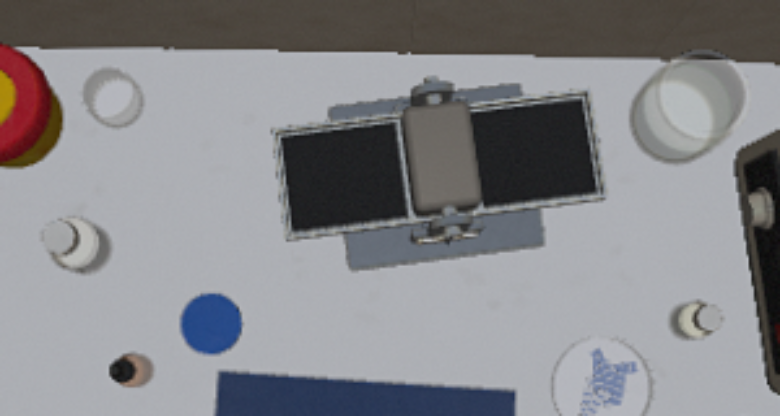

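The scene shows the tray empty and level, the big bottle at upper left, the small one at lower right, and the bystanders to the left. There is tall clutter near both bottles: a red pot, a box and a large glass. I'll check clearances and refine the bottle centres.

```bash
cat >> h.py <<'E'
T0=np.array([.5198,.0197]); TY=np.deg2rad(7.4)
ex=np.array([np.cos(TY),np.sin(TY)]); ey=np.array([-np.sin(TY),np.cos(TY)])
def tgt(pos,jaw,tilt=0.):
    """shift+rotvec in tool axes to reach TCP pos (world), jaw dir angle, tilt (rad) about tray x"""
    o=get_obs(); Rc=R.from_euler('xyz',o["ee_rot"])
    best=None
    for k in (0,np.pi):
        Rt=R.from_rotvec(np.r_[ex,0]*tilt)*R.from_euler('xyz',[np.pi,0,jaw+np.pi/2+k])
        r=(Rc.inv()*Rt).as_rotvec()
        if best is None or np.linalg.norm(r)<np.linalg.norm(best): best=r
    t=Rc.inv().apply(np.array(pos)-o["tool_pos"])
    print("t",np.round(t,4),"a",np.round(best,3),"| at",np.round(o["tool_pos"],4),"jaw",round(o["ee_rot"][2]-np.pi/2,3),"F",np.round(o["wrist_force"],2),"w",round(o["width"],4),"time",round(o["time"],2))
def tray_pt(y,z=0,x=0): return np.r_[T0+x*ex+y*ey,z]
E
python3 - <<'E'
from h import *
cs=[]
for n in ("scene","top"):
    p,d=snapshot(n); cs.append(cloud(n,d,np.ones(d.shape,bool)))
c=np.vstack(cs)
for nm,x,y in (("big",.4367,.373),("small",.3777,-.2375)):
    print(nm)
    for i in range(7,-8,-1):
        row=[]
        for j in range(7,-8,-1):
            s=c[(abs(c[:,0]-x-.02*i)<.01)&(abs(c[:,1]-y-.02*j)<.01)]
            row.append(f"{1000*s[:,2].max():4.0f}" if len(s) else "   .")
        print(f"{x+.02*i:.3f}"," ".join(row))
E
```

```text
big
0.577  108  111  113  114  111  109  105   53   49   53   38    3    5    5    3
0.557  107  112  114  113  113  108  100   40   53   49    3    4    3    4    4
0.537  105  108  112  112  110  107    6    5    4    5    4    4    4    3    3
0.517    3  105  107  112  108   98    5    5    6    3    4    5    4    3    3
0.497    4    4    4    3    4    3    4    3    6    4    5    4    4    4    3
0.477    5    4    3    3    3    3    6    4    4    5    3    5    3    3    3
0.457    4    4    4    4    3    2  105  109   95    4    5    6    5    5    5
0.437    3    4    3    3    3    3  108  110  109    3    4    4    4    3    6
0.417    3    5    4    5    5    4  109  110   98    5    5    2    4    4    5
0.397    4    6    5    3    6    3    4    5    5    6    4    4    6   58   60
0.377    4    4    3    6    4    3    3    4    4    3    3    4   57   60   60
0.357    4    5    5    4    3    5    5    4    6    4    3    4   58   61   61
0.337    4    5    5    4    4    4    4    1    3   43   49    5    4   60   60
0.317    4    3    4    4    5    3    5   
[... 639 characters left out ...]
 4    5   51   82   52    5  126  158  158  168  182
0.378    4    5    2    5    5    4   84   86   82    4  114  157  158  160  183
0.358    5   17   18   20   19    4   54   86   51    3  101  157  158  158  181
0.338   20   21   17   17   18   19    4    6    3    3    3  157  157  158  182
0.318   19    7   15   15   13   20    4    4    6    4    5  156  157  158  166
0.298   19    6   16   13   12   19    4    4    5    5    5   23  133  133   13
0.278   17   19   15    7   21   19    4    4    4    5   51   50   49   46    4
0.258    4   17   19   19   19    4    4    5    3   45   50   50   50   50   50
0.238    4    5    4    5    4    4    4    3    6   50   52   50   52   51   49
```

```bash
python3 -c "
from h import *
tgt([.4368,.374,.175],.13)
tgt([.4368,.374,.054],.13)"
```

```text
t [-0.3345 -0.0823  0.0117] a [ 0.    -0.     1.199] | at [0.1317 0.534  0.1867] jaw 1.329 F [ 0.2  -0.12 -0.08] w 0.0944 time 1.0
t [-0.3345 -0.0823  0.1327] a [ 0.    -0.     1.199] | at [0.1317 0.534  0.1867] jaw 1.329 F [ 0.2  -0.12 -0.08] w 0.0944 time 1.0
```

Emit:
{"fn": "step_arm", "kwargs": {"steps": [{"jaw": 1,"tx": -0.3345,"ty": -0.0823,"tz": 0.0117,"az": 1.2},{"jaw": 1,"tx": -0.3345,"ty": -0.0823,"tz": 0.0117,"az": 1.2},{"jaw": 1,"tx": -0.3345,"ty": -0.0823,"tz": 0.0117,"az": 1.2},{"jaw": 1,"tx": -0.3345,"ty": -0.0823,"tz": 0.0117,"az": 1.2},{"jaw": 1,"tx": -0.3345,"ty": -0.0823,"tz": 0.0117,"az": 1.2},{"jaw": 1,"tx": -0.3345,"ty": -0.0823,"tz": 0.0117,"az": 1.2},{"jaw": 1,"tx": -0.3345,"ty": -0.0823,"tz": 0.0117,"az": 1.2},{"jaw": 1,"tx": -0.3345,"ty": -0.0823,"tz": 0.0117,"az": 1.2}]}}

```text
invalid input
```

```bash
python3 -c "
from h import *
tgt([.4368,.374,.054],.13)
p,d=snapshot('wrist'); save('w1',p)
s=silhouettes('wrist','big_mid')
for q in s[:2]:
    c=cloud('wrist',d,np.array(q['pixels'])); print(q['confidence'],q['rect'],len(c),np.percentile(c,[2,50,98],axis=0).round(4))
tgt([.4368,.374,.054],.13)
"
```

```text
t [-0.3345 -0.0823  0.1327] a [ 0.    -0.     1.199] | at [0.1317 0.534  0.1867] jaw 1.329 F [ 0.2  -0.12 -0.08] w 0.0944 time 1.0
0.98 [186.9, 345.5, 222.0, 383.3] 1071 [[0.4108 0.3579 0.0053]
 [0.4155 0.3862 0.037 ]
 [0.4389 0.4022 0.0647]]
t [-0.3345 -0.0823  0.1327] a [ 0.    -0.     1.199] | at [0.1317 0.534  0.1867] jaw 1.329 F [ 0.27 -0.07 -0.49] w 0.0939 time 1.1
```

Emit:
{"fn": "step_arm", "kwargs": {"steps": [{"jaw": 1.0,"tx": -0.3345,"ty": -0.0823,"tz": 0.0117,"ax": 0,"ay": 0,"az": 1.2},{"jaw": 1.0,"tx": -0.3345,"ty": -0.0823,"tz": 0.0117,"ax": 0,"ay": 0,"az": 1.2},{"jaw": 1.0,"tx": -0.3345,"ty": -0.0823,"tz": 0.0117,"ax": 0,"ay": 0,"az": 1.2},{"jaw": 1.0,"tx": -0.3345,"ty": -0.0823,"tz": 0.0117,"ax": 0,"ay": 0,"az": 1.2},{"jaw": 1.0,"tx": -0.3345,"ty": -0.0823,"tz": 0.0117,"ax": 0,"ay": 0,"az": 1.2},{"jaw": 1.0,"tx": -0.3345,"ty": -0.0823,"tz": 0.0117,"ax": 0,"ay": 0,"az": 1.2},{"jaw": 1.0,"tx": -0.3345,"ty": -0.0823,"tz": 0.0117,"ax": 0,"ay": 0,"az": 1.2},{"jaw": 1.0,"tx": -0.3345,"ty": -0.0823,"tz": 0.0117,"ax": 0,"ay": 0,"az": 1.2}]}}

```text
time: 1.9
tool_pos: [0.4412, 0.3705, 0.174]
ee_rot: [3.141, 0.002, 1.687]
wrist_force: [0.2, 0.0, -0.4]
width: 0.0942
```

```bash
python3 -c "
from h import *
tgt([.4368,.374,.054],.13)
p,d=snapshot('wrist'); save('w1',p)
s=silhouettes('wrist','big_mid')
for q in s[:2]:
    c=cloud('wrist',d,np.array(q['pixels'])); print(q['confidence'],q['rect'],len(c),np.percentile(c,[2,50,98],axis=0).round(4))
c=cloud('wrist',d,d>0); s=c[(abs(c[:,2]-.106)<.003)&(np.hypot(c[:,0]-.437,c[:,1]-.374)<.03)]; print(len(s),s.min(0) if len(s) else 0,s.max(0) if len(s) else 0)
tgt([.4368,.374,.054],.13)
"
```

```text
t [ 0.0042 -0.0041  0.1199] a [ 0.001  0.002 -0.014] | at [0.4412 0.3705 0.174 ] jaw 0.116 F [ 0.15  0.04 -0.38] w 0.0942 time 1.9
0.96 [228.6, 143.4, 272.7, 201.0] 1947 [[0.4117 0.3655 0.011 ]
 [0.434  0.3877 0.0759]
 [0.4572 0.404  0.1082]]
808 [0.41837683 0.36251474 0.10308494] [0.45118894 0.39442102 0.10890285]
t [ 0.0011 -0.0008  0.1205] a [-0.001  0.    -0.003] | at [0.4378 0.373  0.1745] jaw 0.127 F [-0.1  -0.04  0.72] w 0.0939 time 2.0
```

Emit:
{"fn": "step_arm", "kwargs": {"steps": [{"jaw": 1.0,"tx": 0.002,"ty": -0.001,"tz": 0.04,"ax": 0,"ay": 0,"az": 0},{"jaw": 1.0,"tx": 0.002,"ty": -0.001,"tz": 0.08,"ax": 0,"ay": 0,"az": 0},{"jaw": 1.0,"tx": 0.002,"ty": -0.001,"tz": 0.12,"ax": 0,"ay": 0,"az": 0},{"jaw": 1.0,"tx": 0.002,"ty": -0.001,"tz": 0.12,"ax": 0,"ay": 0,"az": 0},{"jaw": 0.4,"tx": 0.002,"ty": -0.001,"tz": 0.12,"ax": 0,"ay": 0,"az": 0},{"jaw": 0.4,"tx": 0.002,"ty": -0.001,"tz": 0.12,"ax": 0,"ay": 0,"az": 0},{"jaw": 0.4,"tx": 0.002,"ty": -0.001,"tz": 0.12,"ax": 0,"ay": 0,"az": 0},{"jaw": 0.4,"tx": 0.002,"ty": -0.001,"tz": 0.12,"ax": 0,"ay": 0,"az": 0}]}}

```text
time: 2.8
tool_pos: [0.4377, 0.3758, 0.057]
ee_rot: [3.139, -0.002, 1.698]
wrist_force: [0.3, 0.7, -0.2]
width: 0.0653
```

Emit:
{"fn": "step_arm", "kwargs": {"steps": [{"jaw": 0.4,"tx": 0,"ty": 0,"tz": 0.002,"ax": 0,"ay": 0,"az": 0},{"jaw": 0.4,"tx": 0,"ty": 0,"tz": 0.002,"ax": 0,"ay": 0,"az": 0},{"jaw": 0.4,"tx": 0,"ty": 0,"tz": 0.002,"ax": 0,"ay": 0,"az": 0},{"jaw": 0.4,"tx": 0,"ty": 0,"tz": 0.002,"ax": 0,"ay": 0,"az": 0}]}}

```text
time: 3.2
tool_pos: [0.4382, 0.3761, 0.0559]
ee_rot: [3.137, -0.003, 1.698]
wrist_force: [-0.6, -0.3, 4.0]
width: 0.0513
```

```bash
python3 -c "
from h import *
tgt(tray_pt(.085,.21),.13)"
```

```text
t [-0.2785  0.0363 -0.1547] a [ 0.004 -0.003 -0.003] | at [0.4382 0.3761 0.0559] jaw 0.127 F [-0.57 -0.29  3.96] w 0.0513 time 3.2
```

Emit:
{"fn": "step_arm", "kwargs": {"steps": [{"jaw": 0.4,"tx": 0,"ty": 0,"tz": -0.03,"ax": 0,"ay": 0,"az": 0},{"jaw": 0.4,"tx": 0,"ty": 0,"tz": -0.08,"ax": 0,"ay": 0,"az": 0},{"jaw": 0.4,"tx": 0,"ty": 0,"tz": -0.13,"ax": 0,"ay": 0,"az": 0},{"jaw": 0.4,"tx": 0,"ty": 0,"tz": -0.155,"ax": 0,"ay": 0,"az": 0},{"jaw": 0.4,"tx": 0,"ty": 0,"tz": -0.155,"ax": 0,"ay": 0,"az": 0},{"jaw": 0.4,"tx": 0,"ty": 0,"tz": -0.155,"ax": 0,"ay": 0,"az": 0},{"jaw": 0.4,"tx": 0,"ty": 0,"tz": -0.155,"ax": 0,"ay": 0,"az": 0},{"jaw": 0.4,"tx": 0,"ty": 0,"tz": -0.155,"ax": 0,"ay": 0,"az": 0}]}}

```text
time: 4.0
tool_pos: [0.4364, 0.3748, 0.2073]
ee_rot: [-3.14, 0.0, 1.698]
wrist_force: [0.8, 0.6, -2.4]
width: 0.0516
```

```bash
python3 -c "
from h import *
fs=[]
for i in range(12):
    camera=snapshot('wrist'); fs.append(get_obs()['wrist_force'])
fs=np.array(fs); print(fs.mean(0),fs.std(0))
tgt(tray_pt(.085,.21),.13)"
```

```text
[-0.23818375 -0.02285824 -2.52194351] [0.42827977 0.45654211 0.44521979]
t [-0.2785  0.0362  0.0004] a [ 0.004 -0.003 -0.003] | at [0.4376 0.3757 0.211 ] jaw 0.127 F [-0.1   0.34 -3.02] w 0.0512 time 4.6
```

```bash
python3 -c "
from h import *
tgt(tray_pt(.095,.21),.129)"
```

```text
t [-0.2685  0.0362  0.0004] a [ 0.004 -0.003 -0.002] | at [0.4376 0.3757 0.211 ] jaw 0.127 F [-0.1   0.34 -3.02] w 0.0512 time 4.6
```

Emit:
{"fn": "step_arm", "kwargs": {"steps": [{"jaw": 0.4,"tx": -0.27,"ty": 0.0375,"tz": 0.001,"ax": 0,"ay": 0,"az": 0},{"jaw": 0.4,"tx": -0.27,"ty": 0.0375,"tz": 0.001,"ax": 0,"ay": 0,"az": 0},{"jaw": 0.4,"tx": -0.27,"ty": 0.0375,"tz": 0.001,"ax": 0,"ay": 0,"az": 0},{"jaw": 0.4,"tx": -0.27,"ty": 0.0375,"tz": 0.001,"ax": 0,"ay": 0,"az": 0},{"jaw": 0.4,"tx": -0.27,"ty": 0.0375,"tz": 0.001,"ax": 0,"ay": 0,"az": 0},{"jaw": 0.4,"tx": -0.27,"ty": 0.0375,"tz": 0.001,"ax": 0,"ay": 0,"az": 0},{"jaw": 0.4,"tx": -0.27,"ty": 0.0375,"tz": 0.001,"ax": 0,"ay": 0,"az": 0},{"jaw": 0.4,"tx": -0.27,"ty": 0.0375,"tz": 0.001,"ax": 0,"ay": 0,"az": 0}]}}

```text
time: 5.4
tool_pos: [0.5091, 0.1126, 0.2096]
ee_rot: [3.137, -0.004, 1.697]
wrist_force: [-0.1, 0.2, -2.4]
width: 0.0513
```

```bash
python3 -c "
from h import *
tgt(tray_pt(.095,.14),.129)
tgt(tray_pt(.095,.128),.129)
tgt(tray_pt(.096,.111),.129,-.13)"
```

```text
t [ 0.0013 -0.0016  0.0696] a [ 0.005 -0.004 -0.003] | at [0.5091 0.1126 0.2096] jaw 0.126 F [-0.14  0.22 -2.38] w 0.0513 time 5.4
t [ 0.0012 -0.0017  0.0816] a [ 0.005 -0.004 -0.003] | at [0.5091 0.1126 0.2096] jaw 0.126 F [-0.14  0.22 -2.38] w 0.0513 time 5.4
t [ 0.0022 -0.0018  0.0986] a [ 0.004 -0.134 -0.003] | at [0.5091 0.1126 0.2096] jaw 0.126 F [-0.14  0.22 -2.38] w 0.0513 time 5.4
```

Emit:
{"fn": "step_arm", "kwargs": {"steps": [{"jaw": 0.4,"tx": 0.0015,"ty": -0.0015,"tz": 0.04,"ax": 0,"ay": 0,"az": 0},{"jaw": 0.4,"tx": 0.0015,"ty": -0.0015,"tz": 0.07,"ax": 0,"ay": 0,"az": 0},{"jaw": 0.4,"tx": 0.0015,"ty": -0.0015,"tz": 0.079,"ax": 0,"ay": -0.02,"az": 0},{"jaw": 0.4,"tx": 0.0015,"ty": -0.0015,"tz": 0.084,"ax": 0,"ay": -0.04,"az": 0},{"jaw": 0.4,"tx": 0.002,"ty": -0.0015,"tz": 0.089,"ax": 0,"ay": -0.07,"az": 0},{"jaw": 0.4,"tx": 0.002,"ty": -0.0015,"tz": 0.094,"ax": 0,"ay": -0.1,"az": 0},{"jaw": 0.4,"tx": 0.002,"ty": -0.0015,"tz": 0.0975,"ax": 0,"ay": -0.13,"az": 0},{"jaw": 0.4,"tx": 0.002,"ty": -0.0015,"tz": 0.0975,"ax": 0,"ay": -0.13,"az": 0}]}}

```text
time: 6.2
tool_pos: [0.5084, 0.1163, 0.1132]
ee_rot: [3.134, 0.127, 1.698]
wrist_force: [-0.4, -0.0, -0.5]
width: 0.0513
```

```bash
python3 -c "
from h import *
tgt(tray_pt(.096,.111),.129,-.13)
p,d=snapshot('scene'); q,_=snapshot('wrist')
save('c1',np.hstack([cv2.resize(p[120:280,190:360],(425,400)),cv2.resize(q,(375,400))]))"
```

```text
t [-0.001  -0.0012  0.0023] a [ 0.007 -0.003 -0.001] | at [0.5084 0.1163 0.1132] jaw 0.128 F [-0.41 -0.02 -0.51] w 0.0513 time 6.2
```

View pics/c1.png

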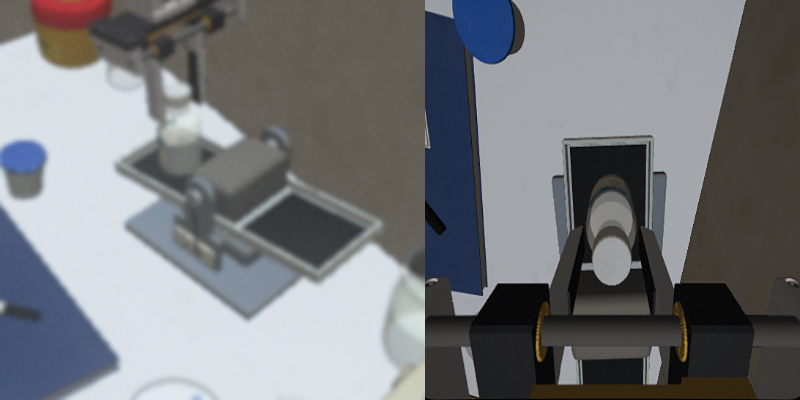

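The bottle stands on the +y half, centred between the rims, and the tray leans down under it. Next I press slightly, release and retreat.

Emit:
{"fn": "step_arm", "kwargs": {"steps": [{"jaw": 0.4,"tx": 0,"ty": 0,"tz": 0.001,"ax": 0,"ay": 0,"az": 0},{"jaw": 0.4,"tx": 0,"ty": 0,"tz": 0.001,"ax": 0,"ay": 0,"az": 0},{"jaw": 0.85,"tx": 0,"ty": 0,"tz": 0.001,"ax": 0,"ay": 0,"az": 0},{"jaw": 0.85,"tx": 0,"ty": 0,"tz": 0.0,"ax": 0,"ay": 0,"az": 0},{"jaw": 0.85,"tx": 0,"ty": 0,"tz": 0.0,"ax": 0,"ay": 0,"az": 0},{"jaw": 0.85,"tx": 0,"ty": 0,"tz": -0.03,"ax": 0,"ay": 0,"az": 0},{"jaw": 0.85,"tx": 0,"ty": 0,"tz": -0.07,"ax": 0,"ay": 0,"az": 0},{"jaw": 0.85,"tx": 0,"ty": 0,"tz": -0.11,"ax": 0,"ay": 0,"az": 0}]}}

```text
time: 7.1
tool_pos: [0.5056, 0.1291, 0.2231]
ee_rot: [3.136, 0.126, 1.697]
wrist_force: [1.3, 0.0, 0.7]
width: 0.0798
```

```bash
cat >> h.py <<'E'
def tilt(names=("scene","top")):
    """tray tilt and bottle cap positions, in tray frame"""
    for n in names:
        p,d=snapshot(n); c=cloud(n,d,d>0); q=c.copy(); q[:,0]=(c[:,:2]-T0)@ex; q[:,1]=(c[:,:2]-T0)@ey; q[:,2]-=.112
        f=q[(abs(q[:,0])<.045)&(abs(q[:,1])>.036)&(abs(q[:,1])<.147)&(abs(q[:,2]+.042)<.032)]
        r=q[(abs(q[:,0])<.05)&(abs(q[:,1])<.03)&(abs(q[:,2]-.01)<.008)]
        out=[]
        for s in (f[f[:,1]<0],f[f[:,1]>0],r):
            if len(s)<60: out.append(None); continue
            m=np.ones(len(s),bool)
            for _ in range(8):
                k=np.polyfit(s[m,1],s[m,2],1); e=s[:,2]-np.polyval(k,s[:,1]); m=abs(e)<.004
            out.append((round(float(np.arctan(k[0])),3),round(float(k[1]),4),int(m.sum())))
        print(n,"floor- , floor+, block:",out)
        for s in (1,-1):
            g=q[(abs(q[:,0])<.05)&(s*q[:,1]>.04)&(q[:,2]>.0)&(q[:,2]<.09)]
            if len(g)>20:
                zt=np.percentile(g[:,2],98); t=g[g[:,2]>zt-.006]; print("  cap",s,len(t),"z",zt.round(4),"xy",((t.min(0)+t.max(0))/2)[:2].round(4),"span",np.ptp(t,0)[:2].round(3))
E
python3 -c "
from h import *
tilt()
tgt([.3777,-.2375,.25],.13)"
```

```text
scene floor- , floor+, block: [(-0.139, -0.0411, 789), (-0.32, -0.0156, 122), (-0.109, 0.0101, 458)]
  cap 1 69 z 0.0519 xy [0.0003 0.1077] span [0.03  0.031]
  cap -1 1296 z 0.071 xy [-0.0315 -0.4773] span [0.037 0.211]
top floor- , floor+, block: [(-0.144, -0.0434, 1532), (-0.146, -0.0427, 560), (-0.137, 0.0086, 954)]
  cap 1 12 z 0.0509 xy [0.0009 0.0908] span [0.016 0.003]
  cap -1 889 z 0.0707 xy [-0.0323 -0.4668] span [0.035 0.182]
t [-0.3483 -0.1766  0.0196] a [ 0.02   0.125 -0.004] | at [0.5091 0.1302 0.2298] jaw 0.125 F [ 0.02 -0.33  0.26] w 0.08 time 7.2
```

Tilt reads −0.144 (at the stop), as expected. Now the small bottle.

Emit:
{"fn": "step_arm", "kwargs": {"steps": [{"jaw": 0.85,"tx": -0.06,"ty": -0.03,"tz": 0.0,"ax": 0.02,"ay": 0.125,"az": 0},{"jaw": 1.0,"tx": -0.3483,"ty": -0.1766,"tz": 0.0196,"ax": 0.02,"ay": 0.125,"az": 0},{"jaw": 1.0,"tx": -0.3483,"ty": -0.1766,"tz": 0.0196,"ax": 0.02,"ay": 0.125,"az": 0},{"jaw": 1.0,"tx": -0.3483,"ty": -0.1766,"tz": 0.0196,"ax": 0.02,"ay": 0.125,"az": 0},{"jaw": 1.0,"tx": -0.3483,"ty": -0.1766,"tz": 0.0196,"ax": 0.02,"ay": 0.125,"az": 0},{"jaw": 1.0,"tx": -0.3483,"ty": -0.1766,"tz": 0.0196,"ax": 0.02,"ay": 0.125,"az": 0},{"jaw": 1.0,"tx": -0.3483,"ty": -0.1766,"tz": 0.0196,"ax": 0.02,"ay": 0.125,"az": 0},{"jaw": 1.0,"tx": -0.3483,"ty": -0.1766,"tz": 0.0196,"ax": 0.02,"ay": 0.125,"az": 0}]}}

```text
time: 8.0
tool_pos: [0.3762, -0.2399, 0.2494]
ee_rot: [-3.141, -0.0, 1.695]
wrist_force: [1.6, 0.0, -0.3]
width: 0.0938
```

Emit:
{"fn": "step_arm", "kwargs": {"steps": [{"jaw": 1.0,"tx": 0,"ty": 0,"tz": 0,"ax": 0,"ay": 0,"az": 0}]}}

```text
time: 8.1
tool_pos: [0.3743, -0.2436, 0.2485]
ee_rot: [-3.14, 0.0, 1.688]
wrist_force: [-0.4, 0.4, -0.1]
width: 0.0941
```

```bash
python3 -c "
from h import *
fs=[]
for i in range(8):
    p,d=snapshot('wrist'); fs.append(get_obs()['wrist_force'])
fs=np.array(fs); print(fs.mean(0),fs.std(0))
c=cloud('wrist',d,d>0); s=c[(abs(c[:,2]-.082)<.003)&(np.hypot(c[:,0]-.378,c[:,1]+.237)<.03)]; print(len(s),s.min(0),s.max(0),(s.min(0)+s.max(0))/2)
for i in range(-5,4):
    w=c[(abs(c[:,0]-.378-.02*i)<.01)&(c[:,2]>.1)&(c[:,1]<-.25)]; print(round(.378+.02*i,3),w[:,1].max() if len(w) else None)
tgt([.3777,-.2375,.16],.13)
tgt([.3777,-.2375,.032],.13)"
```

```text
[ 0.02887369 -0.09897936 -0.01492068] [0.43373352 0.33754271 0.45464278]
267 [ 0.3658207  -0.24949256  0.07924974] [ 0.39014487 -0.22586408  0.08472134] [ 0.37798279 -0.23767832  0.08198554]
0.278 None
0.298 None
0.318 -0.3135751603331849
0.338 -0.2500040995439137
0.358 -0.30840358094368836
0.378 -0.3052418170466929
0.398 -0.3026173496670972
0.418 -0.299858392418304
0.438 -0.2972186153399402
t [0.001  0.0011 0.0894] a [ 0.    -0.    -0.003] | at [ 0.3768 -0.2387  0.2494] jaw 0.127 F [-0.09 -0.27 -0.54] w 0.0942 time 8.5
t [0.001  0.0011 0.2174] a [ 0.    -0.    -0.003] | at [ 0.3768 -0.2387  0.2494] jaw 0.127 F [-0.09 -0.27 -0.54] w 0.0942 time 8.5
```

Emit:
{"fn": "step_arm", "kwargs": {"steps": [{"jaw": 1.0,"tx": 0.001,"ty": 0.0012,"tz": 0.045,"ax": 0,"ay": 0,"az": 0},{"jaw": 1.0,"tx": 0.001,"ty": 0.0012,"tz": 0.09,"ax": 0,"ay": 0,"az": 0},{"jaw": 1.0,"tx": 0.001,"ty": 0.0012,"tz": 0.13,"ax": 0,"ay": 0,"az": 0},{"jaw": 1.0,"tx": 0.001,"ty": 0.0012,"tz": 0.17,"ax": 0,"ay": 0,"az": 0},{"jaw": 1.0,"tx": 0.001,"ty": 0.0012,"tz": 0.2,"ax": 0,"ay": 0,"az": 0},{"jaw": 1.0,"tx": 0.001,"ty": 0.0012,"tz": 0.218,"ax": 0,"ay": 0,"az": 0},{"jaw": 1.0,"tx": 0.001,"ty": 0.0012,"tz": 0.218,"ax": 0,"ay": 0,"az": 0},{"jaw": 0.25,"tx": 0.001,"ty": 0.0012,"tz": 0.218,"ax": 0,"ay": 0,"az": 0}]}}

```text
time: 9.3
tool_pos: [0.3783, -0.2371, 0.0319]
ee_rot: [3.141, -0.0, 1.699]
wrist_force: [0.0, 0.3, 0.8]
width: 0.0892
```

Emit:
{"fn": "step_arm", "kwargs": {"steps": [{"jaw": 0.25,"tx": 0,"ty": 0,"tz": 0.0,"ax": 0,"ay": 0,"az": 0},{"jaw": 0.25,"tx": 0,"ty": 0,"tz": 0.0,"ax": 0,"ay": 0,"az": 0},{"jaw": 0.25,"tx": 0,"ty": 0,"tz": 0.0,"ax": 0,"ay": 0,"az": 0},{"jaw": 0.25,"tx": 0,"ty": 0,"tz": 0.0,"ax": 0,"ay": 0,"az": 0},{"jaw": 0.25,"tx": 0,"ty": 0,"tz": 0.0,"ax": 0,"ay": 0,"az": 0},{"jaw": 0.25,"tx": 0,"ty": 0,"tz": 0.0,"ax": 0,"ay": 0,"az": 0},{"jaw": 0.25,"tx": 0,"ty": 0,"tz": 0.0,"ax": 0,"ay": 0,"az": 0},{"jaw": 0.25,"tx": 0,"ty": 0,"tz": 0.0,"ax": 0,"ay": 0,"az": 0}]}}

```text
time: 10.1
tool_pos: [0.3781, -0.2372, 0.0319]
ee_rot: [-3.141, -0.0, 1.699]
wrist_force: [-1.0, 0.5, 0.6]
width: 0.0376
```

Gripped (37.6 mm for a 38 mm body). Lift and weigh.

Emit:
{"fn": "step_arm", "kwargs": {"steps": [{"jaw": 0.25,"tx": 0,"ty": 0,"tz": -0.03,"ax": 0,"ay": 0,"az": 0},{"jaw": 0.25,"tx": 0,"ty": 0,"tz": -0.08,"ax": 0,"ay": 0,"az": 0},{"jaw": 0.25,"tx": 0,"ty": 0,"tz": -0.13,"ax": 0,"ay": 0,"az": 0},{"jaw": 0.25,"tx": 0,"ty": 0,"tz": -0.18,"ax": 0,"ay": 0,"az": 0},{"jaw": 0.25,"tx": 0,"ty": 0,"tz": -0.18,"ax": 0,"ay": 0,"az": 0},{"jaw": 0.25,"tx": 0,"ty": 0,"tz": -0.18,"ax": 0,"ay": 0,"az": 0},{"jaw": 0.25,"tx": 0,"ty": 0,"tz": -0.18,"ax": 0,"ay": 0,"az": 0},{"jaw": 0.25,"tx": 0,"ty": 0,"tz": -0.18,"ax": 0,"ay": 0,"az": 0}]}}

```text
time: 10.9
tool_pos: [0.3771, -0.2363, 0.209]
ee_rot: [-3.138, -0.004, 1.699]
wrist_force: [-0.2, 0.0, -4.4]
width: 0.0374
```

```bash
python3 -c "
from h import *
fs=[]
for i in range(14):
    p,d=snapshot('wrist'); fs.append(get_obs()['wrist_force'])
fs=np.array(fs[2:]); print(fs.mean(0),fs.std(0))
tgt(tray_pt(-.075,.2),.129)"
```

```text
[ 0.13593941  0.13719683 -2.81534529] [0.57779773 0.46638887 0.33130443]
t [0.1617 0.1733 0.012 ] a [-0.     0.    -0.001] | at [ 0.3782 -0.2372  0.2121] jaw 0.128 F [ 0.11 -0.11 -3.13] w 0.0372 time 11.6
```

Emit:
{"fn": "step_arm", "kwargs": {"steps": [{"jaw": 0.25,"tx": 0.15,"ty": 0.1733,"tz": -0.008,"ax": 0,"ay": 0,"az": 0},{"jaw": 0.25,"tx": 0.15,"ty": 0.1733,"tz": 0.012,"ax": 0,"ay": 0,"az": 0},{"jaw": 0.25,"tx": 0.15,"ty": 0.1733,"tz": 0.012,"ax": 0,"ay": 0,"az": 0},{"jaw": 0.25,"tx": 0.15,"ty": 0.1733,"tz": 0.012,"ax": 0,"ay": 0,"az": 0},{"jaw": 0.25,"tx": 0.15,"ty": 0.1733,"tz": 0.012,"ax": 0,"ay": 0,"az": 0},{"jaw": 0.25,"tx": 0.15,"ty": 0.1733,"tz": 0.012,"ax": 0,"ay": 0,"az": 0},{"jaw": 0.25,"tx": 0.15,"ty": 0.1733,"tz": 0.012,"ax": 0,"ay": 0,"az": 0},{"jaw": 0.25,"tx": 0.15,"ty": 0.1733,"tz": 0.012,"ax": 0,"ay": 0,"az": 0}]}}

```text
time: 12.4
tool_pos: [0.5305, -0.0672, 0.2002]
ee_rot: [-3.141, 0.001, 1.698]
wrist_force: [-0.8, 0.0, -3.1]
width: 0.0374
```

```bash
python3 -c "
from h import *
tilt()
tgt(tray_pt(-.087,.13),.129)
tgt(tray_pt(-.087,.102),.129)"
```

```text
scene floor- , floor+, block: [(-0.138, -0.041, 790), (-0.329, -0.0146, 120), (-0.11, 0.0103, 450)]
  cap 1 66 z 0.0526 xy [-0.0002  0.1071] span [0.03  0.033]
  cap -1 72 z 0.0813 xy [-0.0066 -0.0894] span [0.029 0.033]
top floor- , floor+, block: [(-0.142, -0.0434, 364), (-0.142, -0.0429, 976), (-0.134, 0.0086, 963)]
  cap 1 140 z 0.0518 xy [-1.000e-04  1.045e-01] span [0.031 0.03 ]
  cap -1 891 z 0.0706 xy [-0.0321 -0.3223] span [0.036 0.473]
t [0.0008 0.0006 0.0704] a [ 0.     0.001 -0.003] | at [ 0.5305 -0.0674  0.2004] jaw 0.126 F [ 0.42  0.81 -3.02] w 0.0374 time 12.5
t [0.0008 0.0006 0.0984] a [ 0.     0.001 -0.003] | at [ 0.5305 -0.0674  0.2004] jaw 0.126 F [ 0.42  0.81 -3.02] w 0.0374 time 12.5
```

Emit:
{"fn": "step_arm", "kwargs": {"steps": [{"jaw": 0.25,"tx": 0.001,"ty": 0.0006,"tz": 0.035,"ax": 0,"ay": 0,"az": 0},{"jaw": 0.25,"tx": 0.001,"ty": 0.0006,"tz": 0.07,"ax": 0,"ay": 0,"az": 0},{"jaw": 0.25,"tx": 0.001,"ty": 0.0006,"tz": 0.077,"ax": 0,"ay": 0,"az": 0},{"jaw": 0.25,"tx": 0.001,"ty": 0.0006,"tz": 0.082,"ax": 0,"ay": 0,"az": 0},{"jaw": 0.25,"tx": 0.001,"ty": 0.0006,"tz": 0.087,"ax": 0,"ay": 0,"az": 0},{"jaw": 0.25,"tx": 0.001,"ty": 0.0006,"tz": 0.091,"ax": 0,"ay": 0,"az": 0},{"jaw": 0.25,"tx": 0.001,"ty": 0.0006,"tz": 0.095,"ax": 0,"ay": 0,"az": 0},{"jaw": 0.25,"tx": 0.001,"ty": 0.0006,"tz": 0.098,"ax": 0,"ay": 0,"az": 0}]}}

```text
time: 13.3
tool_pos: [0.5321, -0.0661, 0.1036]
ee_rot: [3.138, 0.001, 1.697]
wrist_force: [0.1, 2.0, 0.5]
width: 0.0373
```

Emit:
{"fn": "step_arm", "kwargs": {"steps": [{"jaw": 0.25,"tx": 0,"ty": 0,"tz": 0,"ax": 0,"ay": 0,"az": 0},{"jaw": 0.25,"tx": 0,"ty": 0,"tz": 0,"ax": 0,"ay": 0,"az": 0}]}}

```text
time: 13.5
tool_pos: [0.5321, -0.0663, 0.1041]
ee_rot: [3.138, 0.001, 1.698]
wrist_force: [-1.3, 0.3, 0.2]
width: 0.0378
```

```bash
python3 -c "
from h import *
tilt()
tgt(tray_pt(-.087,.102),.129)"
```

```text
scene floor- , floor+, block: [(-0.019, -0.041, 614), (-0.021, -0.0409, 261), (0.004, 0.0099, 320)]
  cap 1 75 z 0.0638 xy [0.0008 0.1011] span [0.032 0.031]
  cap -1 1272 z 0.0726 xy [-0.009  -0.3347] span [0.082 0.495]
top floor- , floor+, block: [(-0.017, -0.042, 209), (-0.022, -0.0425, 1079), (-0.021, 0.0085, 973)]
  cap 1 155 z 0.0634 xy [0.0001 0.0976] span [0.032 0.03 ]
  cap -1 895 z 0.0706 xy [-0.0319 -0.4664] span [0.036 0.183]
t [-0.0002 -0.0012  0.002 ] a [ 0.004  0.001 -0.003] | at [ 0.5321 -0.0663  0.104 ] jaw 0.126 F [-0.81  0.62 -0.61] w 0.0374 time 13.6
```

Emit:
{"fn": "step_arm", "kwargs": {"steps": [{"jaw": 0.25,"tx": 0,"ty": 0,"tz": 0.002,"ax": 0,"ay": 0,"az": 0},{"jaw": 0.25,"tx": 0,"ty": 0,"tz": 0.002,"ax": 0,"ay": 0,"az": 0},{"jaw": 0.7,"tx": 0,"ty": 0,"tz": 0.002,"ax": 0,"ay": 0,"az": 0},{"jaw": 0.7,"tx": 0,"ty": 0,"tz": 0.002,"ax": 0,"ay": 0,"az": 0},{"jaw": 0.7,"tx": 0,"ty": 0,"tz": 0.002,"ax": 0,"ay": 0,"az": 0},{"jaw": 0.7,"tx": 0,"ty": 0,"tz": -0.02,"ax": 0,"ay": 0,"az": 0},{"jaw": 0.7,"tx": 0,"ty": 0,"tz": -0.05,"ax": 0,"ay": 0,"az": 0},{"jaw": 0.7,"tx": 0,"ty": 0,"tz": -0.09,"ax": 0,"ay": 0,"az": 0}]}}

```text
time: 14.4
tool_pos: [0.5307, -0.0662, 0.193]
ee_rot: [-3.141, 0.0, 1.697]
wrist_force: [0.7, -0.3, 1.0]
width: 0.0657
```

Emit:
{"fn": "step_arm", "kwargs": {"steps": [{"jaw": 0.7,"tx": 0,"ty": 0,"tz": -0.02,"ax": 0,"ay": 0,"az": 0},{"jaw": 0.7,"tx": 0,"ty": 0,"tz": -0.02,"ax": 0,"ay": 0,"az": 0},{"jaw": 0.7,"tx": 0,"ty": 0,"tz": -0.02,"ax": 0,"ay": 0,"az": 0},{"jaw": 0.7,"tx": 0,"ty": 0,"tz": -0.02,"ax": 0,"ay": 0,"az": 0},{"jaw": 0.7,"tx": 0,"ty": 0,"tz": -0.02,"ax": 0,"ay": 0,"az": 0},{"jaw": 0.7,"tx": 0,"ty": 0,"tz": -0.02,"ax": 0,"ay": 0,"az": 0},{"jaw": 0.7,"tx": 0,"ty": 0,"tz": -0.02,"ax": 0,"ay": 0,"az": 0},{"jaw": 0.7,"tx": 0,"ty": 0,"tz": -0.02,"ax": 0,"ay": 0,"az": 0}]}}

```text
time: 15.2
tool_pos: [0.5305, -0.0661, 0.2126]
ee_rot: [-3.141, -0.0, 1.697]
wrist_force: [0.5, 0.1, 0.1]
width: 0.0659
```

```bash
python3 -c "
from h import *
tilt();tilt()
tgt(tray_pt(-.087,.102),.129)
p,d=snapshot('scene'); q,_=snapshot('wrist')
save('c2',np.hstack([cv2.resize(p[120:280,190:360],(425,400)),cv2.resize(q,(375,400))]))"
```

```text
scene floor- , floor+, block: [(0.022, -0.041, 618), (0.025, -0.0415, 285), (0.048, 0.0098, 508)]
  cap 1 74 z 0.0678 xy [-0.0002  0.0983] span [0.031 0.03 ]
  cap -1 1305 z 0.071 xy [-0.0317 -0.4781] span [0.037 0.21 ]
top floor- , floor+, block: [(0.018, -0.0425, 347), (0.016, -0.042, 1096), (0.017, 0.0087, 964)]
  cap 1 154 z 0.0675 xy [0.     0.0954] span [0.03 0.03]
  cap -1 890 z 0.0707 xy [-0.0322 -0.4665] span [0.035 0.183]
scene floor- , floor+, block: [(0.024, -0.0409, 636), (0.027, -0.0415, 288), (0.037, 0.0098, 510)]
  cap 1 76 z 0.0678 xy [-0.0009  0.0979] span [0.03  0.031]
  cap -1 1303 z 0.0709 xy [-0.0318 -0.4772] span [0.036 0.211]
top floor- , floor+, block: [(0.029, -0.0418, 348), (0.019, -0.0424, 1101), (-0.001, 0.0085, 962)]
  cap 1 151 z 0.0674 xy [-0.0002  0.0953] span [0.03 0.03]
  cap -1 893 z 0.0706 xy [-0.0322 -0.4663] span [0.035 0.182]
t [-0.0005  0.0003  0.111 ] a [-0.     0.    -0.003] | at [ 0.5307 -0.0661  0.213 ] jaw 0.126 F [ 0.42 -0.13 -0.83] w 0.066 time 15.4
```

View pics/c2.png

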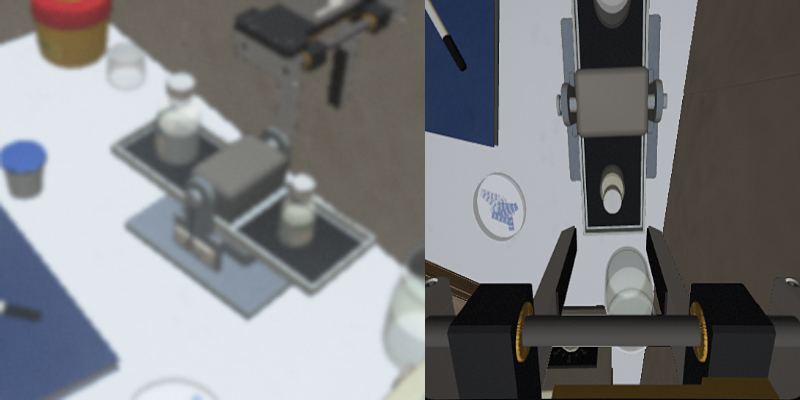

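The tray floats at about +0.022 rad (small-bottle side low), which is already in tolerance but with little margin. I'll regrip the small bottle and shift it about 4 mm inward.

Emit:
{"fn": "step_arm", "kwargs": {"steps": [{"jaw": 0.7,"tx": 0,"ty": 0,"tz": 0.04,"ax": 0,"ay": 0,"az": 0},{"jaw": 0.7,"tx": 0,"ty": 0,"tz": 0.08,"ax": 0,"ay": 0,"az": 0},{"jaw": 0.7,"tx": 0,"ty": 0,"tz": 0.1,"ax": 0,"ay": 0,"az": 0},{"jaw": 0.7,"tx": 0,"ty": 0,"tz": 0.111,"ax": 0,"ay": 0,"az": 0},{"jaw": 0.7,"tx": 0,"ty": 0,"tz": 0.111,"ax": 0,"ay": 0,"az": 0},{"jaw": 0.25,"tx": 0,"ty": 0,"tz": 0.111,"ax": 0,"ay": 0,"az": 0},{"jaw": 0.25,"tx": 0,"ty": 0,"tz": 0.111,"ax": 0,"ay": 0,"az": 0},{"jaw": 0.25,"tx": 0,"ty": 0,"tz": 0.111,"ax": 0,"ay": 0,"az": 0}]}}

```text
time: 16.3
tool_pos: [0.5318, -0.0664, 0.1038]
ee_rot: [3.139, 0.001, 1.697]
wrist_force: [0.4, 0.1, -0.2]
width: 0.0452
```

Emit:
{"fn": "step_arm", "kwargs": {"steps": [{"jaw": 0.25,"tx": 0,"ty": 0,"tz": 0,"ax": 0,"ay": 0,"az": 0},{"jaw": 0.25,"tx": 0,"ty": 0,"tz": 0,"ax": 0,"ay": 0,"az": 0},{"jaw": 0.25,"tx": 0,"ty": 0,"tz": 0,"ax": 0,"ay": 0,"az": 0}]}}

```text
time: 16.6
tool_pos: [0.5322, -0.0665, 0.1043]
ee_rot: [3.138, 0.002, 1.697]
wrist_force: [1.0, -0.0, 0.8]
width: 0.0369
```

Emit:
{"fn": "step_arm", "kwargs": {"steps": [{"jaw": 0.25,"tx": 0.002,"ty": 0,"tz": 0,"ax": 0,"ay": 0,"az": 0},{"jaw": 0.25,"tx": 0.004,"ty": 0,"tz": 0,"ax": 0,"ay": 0,"az": 0},{"jaw": 0.25,"tx": 0.0045,"ty": 0,"tz": 0,"ax": 0,"ay": 0,"az": 0},{"jaw": 0.25,"tx": 0.0045,"ty": 0,"tz": 0,"ax": 0,"ay": 0,"az": 0}]}}

```text
time: 17.0
tool_pos: [0.5316, -0.0621, 0.1043]
ee_rot: [3.137, 0.002, 1.697]
wrist_force: [1.0, -2.3, 0.0]
width: 0.0372
```

```bash
python3 -c "
from h import *
tilt()
tgt(tray_pt(-.083,.102),.129)"
```

```text
scene floor- , floor+, block: [(0.031, -0.0411, 630), (0.025, -0.0405, 290), (0.037, 0.0097, 329)]
  cap 1 74 z 0.0687 xy [0.0004 0.0978] span [0.033 0.03 ]
  cap -1 1297 z 0.0723 xy [-0.0091 -0.3316] span [0.082 0.5  ]
top floor- , floor+, block: [(0.021, -0.0426, 156), (0.026, -0.0422, 1090), (0.017, 0.0087, 960)]
  cap 1 157 z 0.0682 xy [-0.0004  0.0951] span [0.03 0.03]
  cap -1 888 z 0.0705 xy [-0.0321 -0.468 ] span [0.036 0.182]
t [-0.0003 -0.0012  0.0023] a [ 0.004  0.002 -0.003] | at [ 0.5316 -0.0621  0.1043] jaw 0.126 F [-0.04 -2.    0.77] w 0.0376 time 17.1
```

Shifted by 4.4 mm and still on the floor. Release and retreat.

Emit:
{"fn": "step_arm", "kwargs": {"steps": [{"jaw": 0.7,"tx": 0,"ty": 0,"tz": 0,"ax": 0,"ay": 0,"az": 0},{"jaw": 0.7,"tx": 0,"ty": 0,"tz": 0,"ax": 0,"ay": 0,"az": 0},{"jaw": 0.7,"tx": 0,"ty": 0,"tz": 0,"ax": 0,"ay": 0,"az": 0},{"jaw": 0.7,"tx": 0,"ty": 0,"tz": -0.01,"ax": 0,"ay": 0,"az": 0},{"jaw": 0.7,"tx": 0,"ty": 0,"tz": -0.04,"ax": 0,"ay": 0,"az": 0},{"jaw": 0.7,"tx": 0,"ty": 0,"tz": -0.08,"ax": 0,"ay": 0,"az": 0},{"jaw": 0.7,"tx": 0,"ty": 0,"tz": -0.12,"ax": 0,"ay": 0,"az": 0},{"jaw": 0.7,"tx": 0,"ty": 0,"tz": -0.12,"ax": 0,"ay": 0,"az": 0}]}}

```text
time: 17.9
tool_pos: [0.5342, -0.0625, 0.2327]
ee_rot: [3.124, 0.006, 1.697]
wrist_force: [0.6, -0.2, 1.0]
width: 0.0657
```

Emit:
{"fn": "step_arm", "kwargs": {"steps": [{"jaw": 0.7,"tx": 0,"ty": 0,"tz": -0.02,"ax": 0,"ay": 0,"az": 0},{"jaw": 0.7,"tx": -0.04,"ty": 0,"tz": -0.04,"ax": 0,"ay": 0,"az": 0},{"jaw": 0.7,"tx": -0.08,"ty": 0,"tz": -0.05,"ax": 0,"ay": 0,"az": 0},{"jaw": 0.7,"tx": -0.1,"ty": 0,"tz": -0.05,"ax": 0,"ay": 0,"az": 0},{"jaw": 0.7,"tx": -0.1,"ty": 0,"tz": -0.05,"ax": 0,"ay": 0,"az": 0},{"jaw": 0.7,"tx": -0.1,"ty": 0,"tz": -0.05,"ax": 0,"ay": 0,"az": 0},{"jaw": 0.7,"tx": -0.1,"ty": 0,"tz": -0.05,"ax": 0,"ay": 0,"az": 0},{"jaw": 0.7,"tx": -0.1,"ty": 0,"tz": -0.05,"ax": 0,"ay": 0,"az": 0}]}}

```text
time: 18.7
tool_pos: [0.5458, -0.1603, 0.2832]
ee_rot: [3.124, 0.006, 1.699]
wrist_force: [-0.2, -0.2, -0.3]
width: 0.066
```

```bash
python3 -c "
from h import *
for _ in range(4): tilt()
p,d=snapshot('scene'); save('c3',cv2.resize(p[90:270,130:360],(766,600)))
for n in ('dropper','blue_cup','jar'):
    s=silhouettes('scene',n)
    if s: print(n,s[0]['rect'],s[0]['confidence'])"
```

```text
scene floor- , floor+, block: [(0.006, -0.0413, 625), (0.006, -0.041, 279), (0.028, 0.0099, 502)]
  cap 1 73 z 0.0662 xy [0.0001 0.0992] span [0.032 0.03 ]
  cap -1 1311 z 0.071 xy [-0.0313 -0.478 ] span [0.037 0.21 ]
top floor- , floor+, block: [(0.006, -0.0422, 1203), (0.003, -0.0422, 1096), (-0.005, 0.0086, 963)]
  cap 1 156 z 0.0659 xy [0.0002 0.0964] span [0.031 0.031]
  cap -1 354 z 0.0701 xy [-0.0325 -0.4669] span [0.035 0.183]
scene floor- , floor+, block: [(0.006, -0.0411, 628), (0.003, -0.0408, 274), (0.019, 0.0099, 490)]
  cap 1 74 z 0.0665 xy [0.0008 0.0989] span [0.032 0.031]
  cap -1 1298 z 0.0711 xy [-0.0316 -0.4777] span [0.037 0.209]
top floor- , floor+, block: [(0.007, -0.0423, 1195), (0.007, -0.0425, 1084), (-0.004, 0.0085, 956)]
  cap 1 156 z 0.0661 xy [0.0003 0.0971] span [0.03 0.03]
  cap -1 347 z 0.0702 xy [-0.0322 -0.4674] span [0.035 0.18 ]
scene floor- , floor+, block: [(0.005, -0.0413, 638), (0.007, -0.0411, 280), (0.037, 0.0099, 506)]
  cap 1 77 z 0.0662 xy [0.0012 0.1005] span [0.033 0.032]
  cap -1 1306 z 0.071 xy [-0.0316 -0.478 ] span [0.037 0.21 ]
top floor- , floor+, block: [(0.001, -0.0427, 1206), (0.004, -0.0423, 1092), (-0.001, 0.0086, 962)]
  cap 1 159 z 0.0659 xy [0.     0.0971] span [0.031 0.03 ]
  cap -1 353 z 0.0701 xy [-0.0323 -0.4676] span [0.035 0.184]
scene floor- , floor+, block: [(0.004, -0.0414, 631), (0.003, -0.0405, 280), (0.036, 0.0099, 500)]
  cap 1 72 z 0.0666 xy [-0.0004  0.0999] span [0.03  0.031]
  cap -1 1298 z 0.0711 xy [-0.0317 -0.4772] span [0.037 0.211]
top floor- , floor+, block: [(0.007, -0.0421, 1217), (0.005, -0.0425, 1089), (-0.008, 0.0086, 962)]
  cap 1 154 z 0.0666 xy [-0.0001  0.0964] span [0.03  0.031]
  cap -1 338 z 0.0704 xy [-0.0322 -0.4674] span [0.035 0.184]
dropper [171.6, 162.7, 182.4, 191.3] 0.79
blue_cup [188.6, 176.2, 206.6, 201.3] 0.79
jar [233.8, 132.8, 252.9, 154.5] 0.73
```

View pics/c3.png

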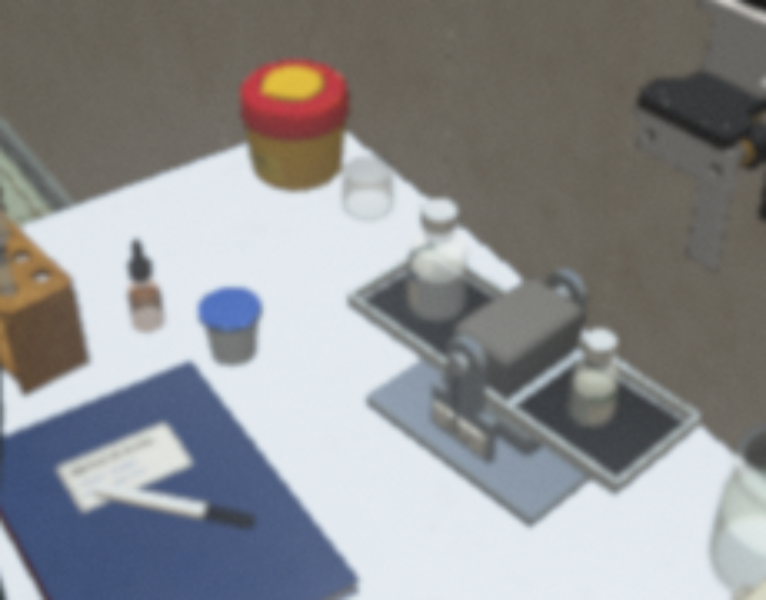

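Both bottles stand upright: big at about pixel (438,270), small at about (597,385). The tray is level at about 0.005 rad and the readings are steady. The arm is clear and the bystanders are in place, so I'm handing in.

```bash
python3 -c "
from bench import *
print(close_job())"
```

```text
the job is handed in; nothing more can be done
None
```

Both bottles are standing upright on the tray, one on each half, and the tray rests level by itself. I handed the job in at about 19.5 s of the 72 s allowed. Closing the job gives no verdict.

- **Weighing and first placing:** Hanging from the gripper, the wide bottle read about 0.26 kg and the small one about 0.29 kg. I put the wide one on the +y half, about 97 mm from the pivot. I put the small one on the −y half at about 87 mm, which left the tray leaning +0.022 rad.
- **Correction:** I re-gripped the small bottle and slid it about 4.4 mm inward, to about 83 mm from the pivot.
- **Final tilt:** Eight looks (four per camera) at the two floor halves gave +0.001 to +0.007 rad, steady, against a limit of 0.035.
- **Disagreeing readings:**
  - Fits on the small centre block scattered more, up to +0.037 rad from the scene camera and around −0.005 rad from the top camera. I trusted the floor fits because both cameras agreed on them and they had matched the known stop at −0.14.
  - The automatic position check on the small bottle's cap picked up background clutter. Its position is therefore known only from the arm's pose and the final picture.
- **Bystanders and arm:** The dropper, blue cup and jar show where they were at the start, within a few pixels in the scene camera. The arm was clear of everything at hand-in.

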